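# Close the sliding tamper rest on the tamper without backlash

## Robot

A 6-joint arm with a two-finger parallel gripper is mounted at the origin on a cart in front of the work surface, level with it; the furniture and walls round the work are solid. World frame = base frame: x ahead of the robot, y to its left, z up, the work surface at z = 0. Lengths are in m, angles in degrees, forces in N, time in s.
With the tool pointing down it reaches from about 0.4 to 0.825 m from the base axis. Payload 7 kg.
Tool frame: the origin (TCP) lies midway between the tips of the shut fingers; the grasp point (between the pads) lies r.hold_point_z behind it (r.hold_point_z is the distance from the TCP to the grasp point, in m); z points along the fingers, x is the direction in which the jaws open and shut, and the axes are right-handed (so a half turn about z gives the same grasp; the last joint's range is limited). The gripper opens to 88 mm and grips with 3 to 60 N. Pads are 19 mm wide; open, the fingers measure 130 mm over their backs; the gripper's body (78 mm by 193 mm) begins 47 mm behind the grasp point.
Start: joints at [91.106, 20.546, 0.682, 0, -70.136, -16.507], TCP at [0.179, 0.651, 0.227] pointing down, gripper open.
Joint ranges: [-176.03, 176.03], [-82.01, 121.73], [-58.28, 71.71], [-173.87, 95.51], [-174.79, -0.11], [-173.66, 173.66]. Speed limits (degrees/s): [136.94, 136.94, 172.46, 180, 180, 180].

## Interface

Orientations are given as [roll, pitch, yaw] about the fixed x, y, z axes, in that order (R = Rz(yaw) Ry(pitch) Rx(roll)).
In Python, from plant import get_state, viewer, close_job, r gives the robot as it stands.
- The arm moves only by the tool apply_moves, never from a script. Its argument "plan" is a list of rows, each a list of 3 entries, a list of its own where there are three numbers: the closure in counts, from 0 (fully open) to 255 (shut), then the shift along the tool's x, y, z in units of 50 mm (1.0 is 50 mm), then the turn about the tool's z in units of 6 degrees (1.0 is 6 degrees). A call has 1 to 12 rows; each row shifts and turns the commanded pose from where the row before left it, along the tool's axes as they then stand; what a row does not reach is not made up. A row lasts 1/8 s, in which the tool goes at most 62.5 mm and 10.7 degrees, less where a joint would pass 70% of its speed; a pose out of reach is approached as far as the arm can. A call is refused whole if a number of a shift passes 1 or a number of a turn 1, either way. A call with a gripper value outside its range is refused whole. The fingers move at their own pace and stop on an object; "squeeze" is the grip in N (left out, the last holds). Time passes only in rows, so rows that do not move let the fingers close. It gives the time, the measured TCP pose, the force and the opening at its end, in the units of the state.
- get_state(): the state, without advancing time (a new reading comes with each control period).
- viewer.capture(name): name is "scene" or "top"; returns a dict with "frame" (384x512x3 uint8, blue, green, red), "K" (3x3 intrinsics, pixels), "R" (3x3) and "t" (3): a world point X has camera coordinates R X + t. Camera axes: x right, y down, z forward; pixel columns grow to the right and rows downward; lengths in m; the calibration is good to about 2 mm. A picture is of the moment at which its call begins. There is no depth.
- close_job(): hands the job in, once; it reports no verdict.
The state is a dict: "time_s": time; "joints": joint angles; "qd": joint speeds; "joint_torque": joint torques, N m; "tcp_pos": TCP position; "eef_rot": TCP orientation; "contact_force": force on the tool from outside, world axes, zero at the start; "moment": the same for the moment, N m; "gripper_width": finger opening in m.
Only numpy, scipy, OpenCV 4.12 (cv2) and the standard library are available. Lean on these libraries where they do the work, as an engineer would, in place of code of your own. Each camera call takes 0.05 s, during which the arm holds its last target.

## Task

The sliding tamper rest has been left closed too far: by its upright grip draw the jaw back until it is wide open, then stand the tamper upright in the rest in front of the V-shaped cheek and let go of it. Now close the jaw by the grip until it has pushed the tamper into the V and its sprung pad bears on it with a light pressure, about 5 N; come to that point by closing only, never easing the grip back once the pad bears, and leave the grip resting on the closing side of its free play. Touch the jaw only by its grip, do not squeeze the tamper hard, and leave the cups, jug, tin and portafilter where they stand.

Things in the scene. Friction and masses are not known exactly. Their poses are not given: they have to be found in the camera images.
- rest: Tamper rest fixed on the worktop: steel bed 110 mm (x) by 260 mm (y, from -125 to +135), flat top 12 mm above the worktop. Origin at worktop level; +y is the closing direction, in which the jaw slides towards the black V cheek at the +y end. The cheek is 36 mm high over the worktop; its two 45 degree faces open 66 mm wide towards -y and centre the 58 mm tamper base at x 0, y +85 mm.
- seat (a point): Point on top of the bed (12 mm above the worktop) where the axis of the tamper stands when it is fully in the V: rest x = 0, y = +85 mm. Axes as the rest.
- jaw: Aluminium jaw block, 60 mm wide, top 42 mm above the worktop; origin on the bed top, centre line, at rest y = carriage. Its 30 mm wide black pad, top 37 mm above the worktop, has its face 16 to 32 mm in +y of this origin: it is screwed out differently each time, unmeasured. The pad is sprung: yields 3 N per mm, for 5 mm, then is solid. Over 10 N on the tamper is too hard.
- carriage (a joint): Slide of the jaw in m, 0 = wide open, grows as it closes (rest +y), to 0.075. Stays where it is left; dry friction of about 7 N resists sliding. Pushing the tamper along the bed adds 1 to 3 N. The pad first bears on a fully seated tamper somewhere between 0.024 and 0.040, to be found by feel.
- grip (a joint): Free play of the upright grip on the jaw in m: 0 = against the opening side (pulls the jaw open), 0.010 = against the closing side (pushes the jaw shut). About 1 N moves the grip through its play; only at the ends does it carry the jaw along.
- grip_top (a point): Centre of the top face of the upright grip, 90 mm above the worktop, at rest y = carriage + grip - 75 mm. The grip is an upright black plate, 14 mm thick along the rest's y, 40 mm wide along the rest's x, its black part 42 mm high; the jaw frame beside it is at most 42 mm above the worktop.
- tamper: Loose coffee tamper, about 0.36 kg, 96 mm high: round steel base 58 mm across, upright wooden handle at most 32 mm across from 30 mm to 96 mm above its underside. Origin at the centre of its underside, z up along the handle.
- cup_a: White espresso cup on the worktop, 59 x 83 x 52 mm, left of the rest; origin under its centre. A bystander.
- cup_b: White espresso cup on the worktop, 59 x 83 x 52 mm, right of the rest; origin under its centre. A bystander.
- milk_jug: Steel milk jug at the back, 101 x 70 x 90 mm; origin under its centre. A bystander.
- tin: Brown tea tin at the back, 114 mm square, 125 mm high; origin under its centre. A bystander.
- portafilter: Portafilter with black handle at the back, 218 x 75 x 65 mm; origin under its centre. A bystander.
Things that resemble listed ones, but are neither listed nor needed, are in the scene too. What is shaped like the tamper but green or orange is not meant.

How it is judged:
By the outcome, as a careful person would: the job done as asked, in the order asked, and still so for the second after the job is handed in, with the robot touching nothing.
It also fails if it takes over 58 s, if anything falls off the work surface, if the arm or the gripper's body presses on something with over 40 N, if the wrist force passes 120 N, or if a joint passes its speed limit or range.

## Working session

There is one attempt and no reset: what is moved stays moved. The work goes in short steps, Python scripts to look and compute and a tool call to move; the robot and the scene stay as the last step left them, time stands still between calls to the robot, and variables do not carry over. Pictures are saved under pics/ and viewed, and the job is handed in when it is done.

Besides the shell and the picture viewer there is one more tool, called after ">>>" by a JSON object that holds its "api" and its "payload", one argument or row to a line. apply_moves: Moves the arm, as the interface text tells. Its arguments: {"type":"object","properties":{"plan":{"type":"array","items":{"type":"array"}},"squeeze":{"type":"number"}},"required":["plan"]}

```bash
ls; mkdir -p pics; python3 - <<'E'
from plant import get_state, viewer, r
import cv2,pickle
print(get_state(), r.hold_point_z)
d={}
for n in("scene","top"):
    c=viewer.capture(n);d[n]=c;cv2.imwrite(f"pics/{n}0.png",c["frame"]);print(n,c["K"],c["R"],c["t"])
pickle.dump(d,open("c0.pkl","wb"))
E
```

```text
pics
{'time_s': 0.0, 'joints': array([ 9.11067014e+01,  2.05911852e+01,  6.32257238e-01, -1.88691404e-02,
       -7.01367515e+01, -1.65087750e+01]), 'qd': array([-0.06182232,  0.07982854, -0.1377487 ,  0.07583728, -0.02313567,
        0.04319006]), 'joint_torque': array([-1.44678230e-03, -5.82709587e+01,  2.93058479e+01,  6.99771255e+00,
        6.98751857e-03, -1.54856684e-04]), 'tcp_pos': array([0.17915685, 0.6502651 , 0.22561794]), 'eef_rot': array([-1.79989816e+02, -9.67760349e-02, -1.05408508e+02]), 'contact_force': array([-0.17085701, -0.06669881,  0.64286983]), 'moment': array([ 0.01070566, -0.03352681, -0.01036602]), 'gripper_width': 0.08761044725913408} 0.0188
scene [[400.34768222   0.         258.59541758]
 [  0.         400.34768222 193.69915757]
 [  0.           0.           1.        ]] [[-0.9052488  -0.42485188  0.00504811]
 [-0.32247405  0.67927517 -0.65923875]
 [ 0.27664977 -0.59840297 -0.75191674]] [0.52708379 0.17771978 1.26179892]
top [[409.56606282   0.         248.87964272]
 [  0.         409.56606282 194.36010611]
 [  0.           0.           1.        ]] [[ 0.0186622  -0.99974585  0.01264765]
 [-0.99486102 -0.01982712 -0.09928962]
 [ 0.09951515 -0.01072969 -0.9949782 ]] [0.09018788 0.56604353 1.5575337 ]
```

```bash
python3 - <<'E'
import cv2
for n in("scene0","top0"):
    i=cv2.imread(f"pics/{n}.png");cv2.imwrite(f"pics/{n}b.png",cv2.resize(i,(800,600),interpolation=cv2.INTER_CUBIC))
E
```

```text
(no output)
```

View pics/scene0b.png

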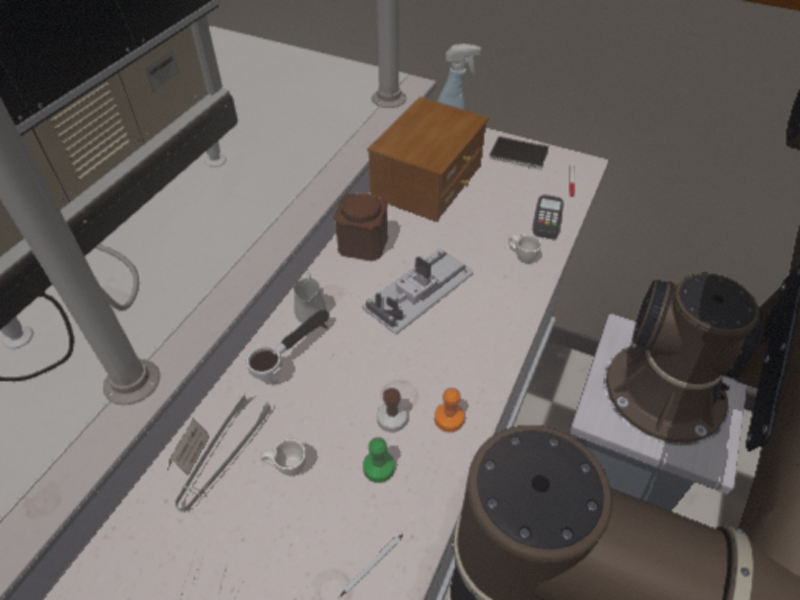

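View pics/top0b.png

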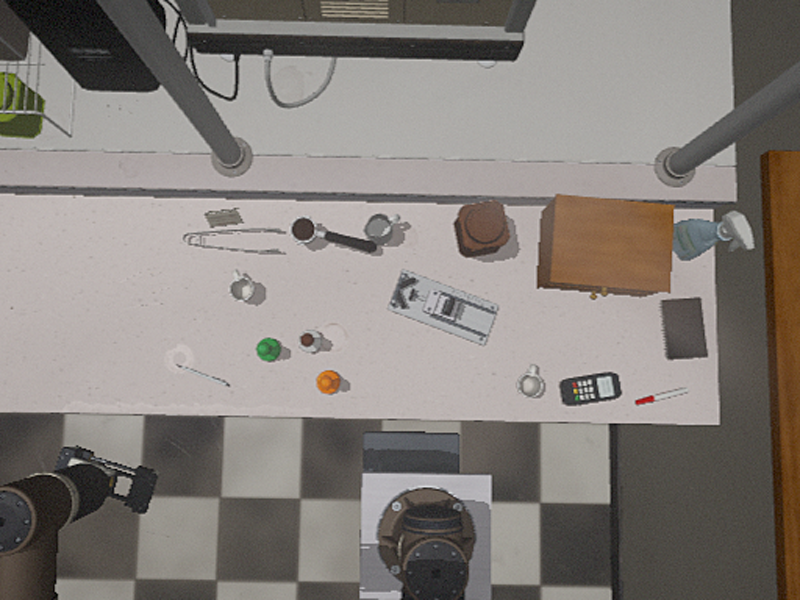

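The tamper (wood handle) is at scene (391,408)/top (311,342). The rest lies at about top (443,307), with its V cheek to the upper left. I'll enlarge both.

```bash
cat > h.py <<'E'
import numpy as np,cv2
def pix2w(c,u,v,z):
    K,R,t=map(np.array,(c["K"],c["R"],c["t"]))
    d=R.T@np.linalg.inv(K)@np.array([u,v,1.]);o=-R.T@t
    return (o+d*(z-o[2])/d[2])
def w2pix(c,X):
    p=np.array(c["K"])@(np.array(c["R"])@np.array(X,float)+np.array(c["t"]));return p[:2]/p[2]
def crop(c,u0,v0,w,h,s,name,pts=()):
    i=cv2.resize(c["frame"][v0:v0+h,u0:u0+w],None,fx=s,fy=s,interpolation=cv2.INTER_CUBIC)
    for p in pts:
        u,v=w2pix(c,p); q=(int((u-u0+.5)*s-.5),int((v-v0+.5)*s-.5)); cv2.drawMarker(i,q,(0,0,255),0,8,1)
    cv2.imwrite("pics/"+name+".png",i)
E
python3 - <<'E'
from h import *;import pickle
d=pickle.load(open("c0.pkl","rb"))
crop(d["top"],240,165,90,65,8,"rest_t");crop(d["scene"],225,150,90,65,8,"rest_s")
crop(d["top"],160,200,64,56,8,"tam_t");crop(d["scene"],228,238,50,50,8,"tam_s")
E
```

```text
(no output)
```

View pics/rest_t.png

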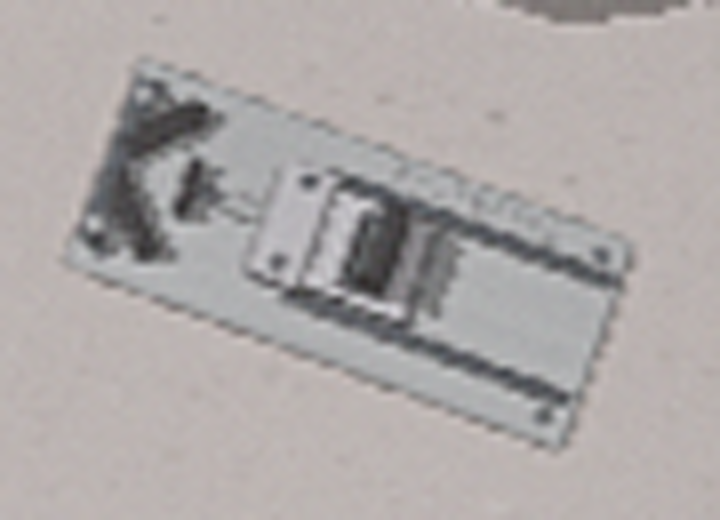

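View pics/rest_s.png

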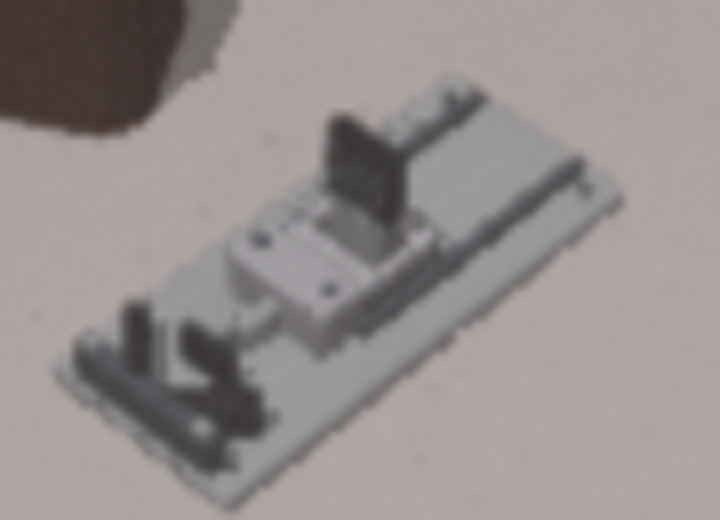

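View pics/tam_t.png

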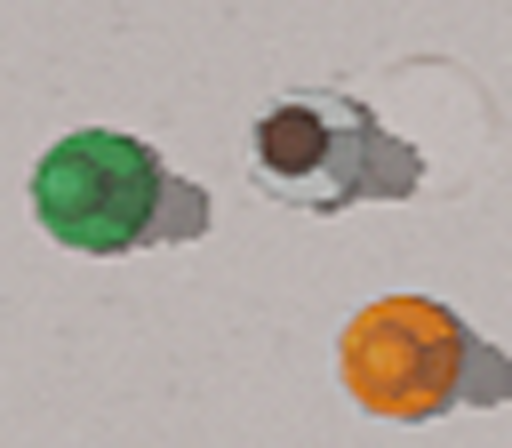

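View pics/tam_s.png

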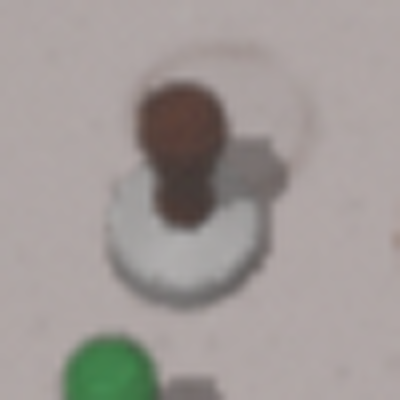

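```bash
cat > fit.py <<'E'
from h import *;import pickle
from scipy.optimize import least_squares
d=pickle.load(open("c0.pkl","rb"));T,S=d["top"],d["scene"]
def cp(u0,v0,pts,s=8): return [(u0+(a+.5)/s-.5,v0+(b+.5)/s-.5) for a,b in pts]
C=[(.055,.135),(.055,-.125),(-.055,-.125),(-.055,.135)]
t=cp(240,165,[(137,62),(632,242),(563,450),(68,262)])
s=cp(225,150,[(62,366),(455,72),(626,196),(232,503)])
def pose(p,x,y,z):
    c,q=np.cos(p[2]),np.sin(p[2]);return [p[0]+c*x-q*y,p[1]+q*x+c*y,z]
def res(p):
    o=[]
    for (x,y),a,b in zip(C,t,s):
        o+=list(w2pix(T,pose(p,x,y,.012))-a)+list(w2pix(S,pose(p,x,y,.008))-b)
    return o
f=least_squares(res,[.45,-.05,-.35]);p=f.x
print(p,np.degrees(p[2]),np.round(f.fun.reshape(-1,4),1))
np.save("rest.npy",p)
# tamper: base circle z~ .01, handle top z .096
print("tam handle top T",pix2w(T,*cp(160,200,[(293,140)])[0],.09),"base T",pix2w(T,*cp(160,200,[(306,148)])[0],.02))
print("S top",pix2w(S,*cp(228,238,[(181,115)])[0],.088),"base",pix2w(S,*cp(228,238,[(185,225)])[0],.02))
# grip top
g=cp(240,165,[(385,250)])[0];G=pix2w(T,*g,.09)
c,q=np.cos(p[2]),np.sin(p[2])
def inv(X): dx=X[:2]-p[:2];return [c*dx[0]+q*dx[1],-q*dx[0]+c*dx[1]]
print("grip T",G,inv(G)); g=cp(225,150,[(368,143)])[0];G=pix2w(S,*g,.09);print("grip S",G,inv(G))
seat=pose(p,0,.085,.012);print("seat",seat)
pts=[pose(p,x,y,.012) for x,y in C]+[pose(p,0,.085,.012),pose(p,0,-.075,.09)]
crop(T,240,165,90,65,8,"rest_t2",pts);crop(S,225,150,90,65,8,"rest_s2",pts)
E
python3 fit.py
```

```text
[ 0.55931198 -0.04027365 -0.33576998] -19.23820301537683 [[ 0.7 -0.6 -1.2  0.7]
 [ 1.1 -0.1 -0.2  0.6]
 [ 0.4  0.2  0.7 -0.3]
 [-0.4  0.6 -0.1  0.9]]
tam handle top T [0.46989261 0.29464121 0.09      ] base T [0.4690879  0.29641574 0.02      ]
S top [0.47148552 0.29391883 0.088     ] base [0.46884902 0.2975886  0.02      ]
grip T [ 0.55540487 -0.04269708  0.09      ] [np.float64(-0.0028904112865888497), np.float64(-0.003575466312747722)]
grip S [ 0.55728494 -0.04237812  0.09      ] [np.float64(-0.0012204255731999357), np.float64(-0.0026548446345284007)]
seat [np.float64(0.5873191575706823), np.float64(0.03997968119199547), 0.012]
```

View pics/rest_t2.png

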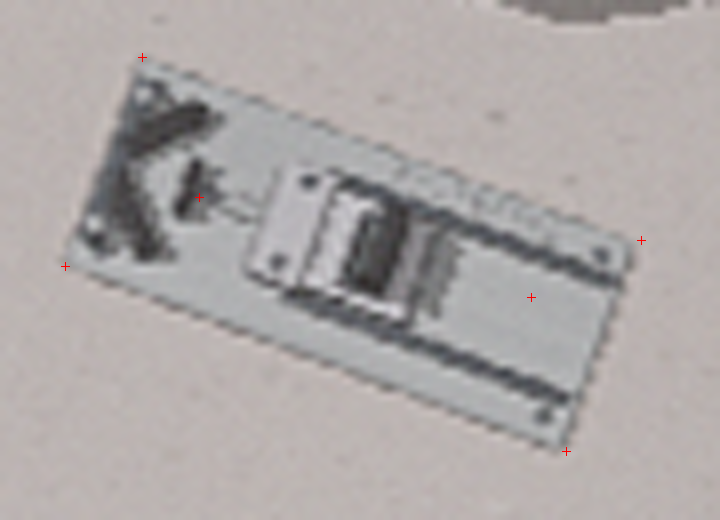

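View pics/rest_s2.png

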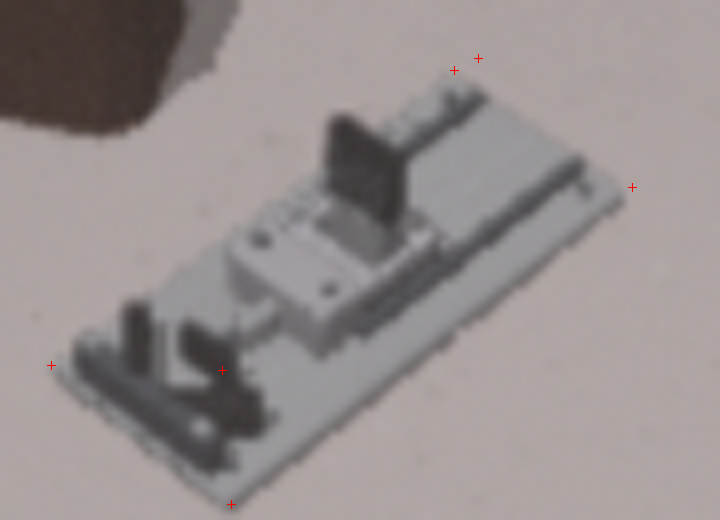

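```bash
cat >> h.py <<'E'
p0=np.load("rest.npy")
def inr(X):
    c,q=np.cos(p0[2]),np.sin(p0[2]);dx=np.array(X[:2])-p0[:2];return np.array([c*dx[0]+q*dx[1],-q*dx[0]+c*dx[1]])
def tog(rx,ry):
    c,q=np.cos(p0[2]),np.sin(p0[2]);return np.array([p0[0]+c*rx-q*ry,p0[1]+q*rx+c*ry])
def st():
    from plant import get_state
    s=get_state();f=s["contact_force"];c,q=np.cos(p0[2]),np.sin(p0[2])
    print("t",round(s["time_s"],2),"rest mm",np.round(1000*inr(s["tcp_pos"]),1),"z",round(1000*s["tcp_pos"][2],1),"rot",np.round(s["eef_rot"],2),"Frest xyz",np.round([c*f[0]+q*f[1],-q*f[0]+c*f[1],f[2]],2),"w",round(s["gripper_width"]*1000,1))
    return s
E
python3 - <<'E'
from h import *;import pickle
st();d=pickle.load(open("c0.pkl","rb"));T=d["top"]
print("tamper rest",inr([.470,.295]))
for n,u,v,z in(("tin",482,222,.12),("jug",380,228,.05),("pf",310,235,.03),("cupb",531,383,.03)):
    w=pix2w(T,u/1.5625,v/1.5625,z);print(n,w,inr(w))
E
```

```text
t 0.1 rest mm [-586.4  526.8] z 225.7 rot [-1.7999e+02 -8.0000e-02 -1.0541e+02] Frest xyz [-0.67 -0.44  0.47] w 88.0
tamper rest [-0.19479593  0.28712297]
tin [ 0.75357838 -0.1146307   0.12      ] [ 0.20791833 -0.00619467]
jug [0.74940478 0.12676251 0.05      ] [0.12443963 0.22034321]
pf [0.73230313 0.30118336 0.03      ] [0.05082198 0.37938893]
cupb [ 0.37566405 -0.25066845  0.03      ] [-0.10406816 -0.259157  ]
```

>>> {"api": "apply_moves", "payload": {
  "plan": [
    [255,[0.6,-0.7,0],0.64],
    [255,[0.75,-0.9,0],0],
    [255,[0.75,-0.9,0],0],
    [255,[0.75,-0.9,0],0],
    [255,[0.75,-0.9,0],0],
    [255,[0.75,-0.9,0],0],
    [255,[0.75,-0.9,0],0],
    [255,[0.75,-0.9,0],0],
    [255,[0.75,-0.9,0],0],
    [255,[0.75,-0.9,0],0],
    [255,[0.75,-0.9,0],0],
    [255,[0.7,-0.8,0],0]
  ],
  "squeeze": 50
}}

```text
time_s: 1.6
tcp_pos: [0.5332, 0.062, 0.2264]
eef_rot: [180.0, -0.0, -109.3]
contact_force: [1.0, 1.2, 0.6]
gripper_width: 0.0002
```

```bash
python3 -c "from h import *;st()"
```

```text
t 1.6 rest mm [-58.4  88. ] z 226.4 rot [ 1.7999e+02 -1.0000e-02 -1.0926e+02] Frest xyz [0.56 1.49 0.59] w 0.2
```

>>> {"api": "apply_moves", "payload": {
  "plan": [
    [255,[0.5,-0.56,0],0],
    [255,[0.5,-0.56,0],0],
    [255,[0,0,0.8],0],
    [255,[0,0,0.8],0],
    [255,[0,0,0.8],0],
    [255,[0,0,0.6],0],
    [255,[0,0,0.28],0],
    [255,[0,0,0],0]
  ]
}}

```text
time_s: 2.6
tcp_pos: [0.5686, -0.0019, 0.062]
eef_rot: [179.9, -0.1, -109.2]
contact_force: [0.7, 0.6, 0.2]
gripper_width: 0.0002
```

```bash
python3 - <<'E'
from h import *
from plant import viewer
st()
crop(viewer.capture("scene"),215,130,120,90,6,"a1");crop(viewer.capture("top"),230,150,120,90,6,"a1t")
E
```

```text
t 2.6 rest mm [-3.9 39.3] z 62.0 rot [ 1.7992e+02 -6.0000e-02 -1.0924e+02] Frest xyz [0.43 0.74 0.21] w 0.2
```

View pics/a1.png

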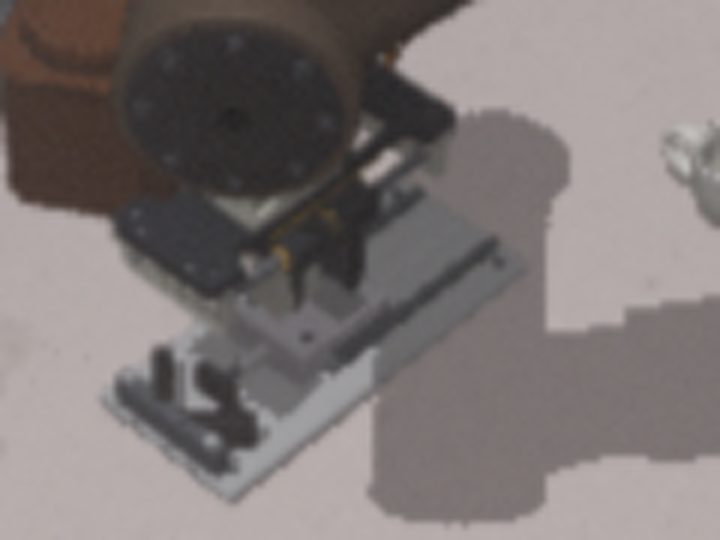

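Gripper closed, standing on the cheek side of the grip above the jaw; bed visible, clear. Pull open.

>>> {"api": "apply_moves", "payload": {
  "plan": [
    [255,[0.12,0,0],0],
    [255,[0.12,0,0],0],
    [255,[0.16,0,0],0],
    [255,[0.2,0,0],0],
    [255,[0.2,0,0],0],
    [255,[0.2,0,0],0]
  ]
}}

```text
time_s: 3.45
tcp_pos: [0.5529, -0.0484, 0.063]
eef_rot: [-179.9, 0.1, -109.2]
contact_force: [-0.7, 7.0, 2.0]
gripper_width: 0.0005
```

```bash
python3 -c "from h import *;st()"
```

```text
t 3.45 rest mm [-3.4 -9.8] z 63.0 rot [-1.7994e+02  1.2000e-01 -1.0925e+02] Frest xyz [-2.98  6.33  2.  ] w 0.5
```

>>> {"api": "apply_moves", "payload": {
  "plan": [
    [255,[0.2,0,0],0],
    [255,[0.2,0,0],0],
    [255,[0.1,0,0],0],
    [255,[0.08,0,0],0]
  ]
}}

```text
time_s: 3.95
tcp_pos: [0.5432, -0.0759, 0.063]
eef_rot: [-180.0, 0.1, -109.3]
contact_force: [-1.1, 7.4, 2.9]
gripper_width: 0.0006
```

```bash
python3 -c "from h import *;st()"
```

```text
t 3.95 rest mm [ -3.5 -38.9] z 63.0 rot [-1.7995e+02  1.0000e-01 -1.0927e+02] Frest xyz [-3.44  6.6   2.85] w 0.6
```

>>> {"api": "apply_moves", "payload": {
  "plan": [
    [255,[0.06,0,0],0],
    [255,[0.06,0,0],0],
    [255,[0.04,0,0],0]
  ]
}}

```text
time_s: 4.32
tcp_pos: [0.5406, -0.0833, 0.063]
eef_rot: [-180.0, 0.1, -109.3]
contact_force: [-1.7, 7.9, 2.9]
gripper_width: 0.0004
```

```bash
python3 -c "from h import *;st()"
```

```text
t 4.33 rest mm [ -3.5 -46.8] z 63.0 rot [-1.7995e+02  1.0000e-01 -1.0926e+02] Frest xyz [-4.2   6.9   2.95] w 0.4
```

>>> {"api": "apply_moves", "payload": {
  "plan": [
    [255,[0.04,0,0],0],
    [255,[0.04,0,0],0]
  ]
}}

```text
time_s: 4.58
tcp_pos: [0.5394, -0.0868, 0.063]
eef_rot: [-179.9, 0.1, -109.3]
contact_force: [-0.2, 14.8, 3.5]
gripper_width: 0.0007
```

>>> {"api": "apply_moves", "payload": {
  "plan": [
    [255,[0.04,0,0],0],
    [255,[0.04,0,0],0]
  ]
}}

```text
time_s: 4.82
tcp_pos: [0.5396, -0.0874, 0.0631]
eef_rot: [-179.8, 0.4, -109.3]
contact_force: [-1.5, 35.1, 3.8]
gripper_width: 0.0004
```

```bash
python3 - <<'E'
from h import *
from plant import viewer
st()
crop(viewer.capture("scene"),215,130,120,90,6,"a2");crop(viewer.capture("top"),230,150,120,90,6,"a2t")
E
```

```text
t 4.83 rest mm [ -3.1 -51. ] z 63.1 rot [-179.83    0.4  -109.28] Frest xyz [-12.98  32.65   3.78] w 0.4
```

View pics/a2.png

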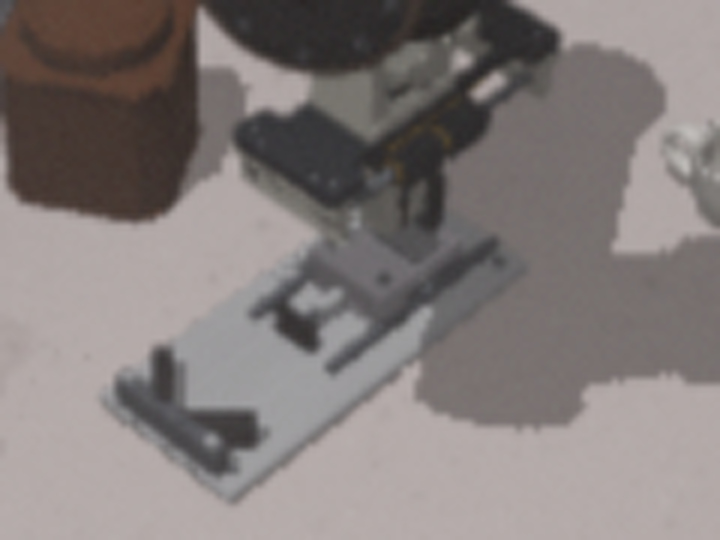

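The jaw hit its stop: the force rose to about 33 N with no travel, and the view shows the jaw wide open. Reference: TCP rest y ≈ -51 corresponds to grip -75. Next I back off and go to the tamper.

>>> {"api": "apply_moves", "payload": {
  "plan": [
    [255,[-0.2,0,0],0],
    [255,[-0.2,0,0],0],
    [200,[0,0,-0.8],0],
    [150,[0,0,-0.9],0],
    [80,[-0.8,0.48,-0.6],0],
    [80,[-0.9,0.54,-0.2],0],
    [80,[-0.95,0.57,0],0],
    [80,[-0.95,0.57,0],0],
    [80,[-0.95,0.57,0],0],
    [80,[-0.95,0.57,0],0],
    [80,[-0.9,0.54,0],0],
    [80,[0,0,0],0]
  ],
  "squeeze": 12
}}

```text
time_s: 6.42
tcp_pos: [0.4679, 0.2955, 0.1872]
eef_rot: [-180.0, -0.0, -109.1]
contact_force: [0.4, -0.3, 0.2]
gripper_width: 0.06
```

```bash
python3 - <<'E'
from h import *
from plant import viewer
s=st()
import pickle
c=viewer.capture("scene");t=viewer.capture("top");pickle.dump((c,t),open("c3.pkl","wb"))
crop(c,215,130,120,90,6,"a3");crop(t,230,150,120,90,6,"a3t");crop(c,200,210,120,90,6,"a3c")
E
```

```text
t 6.42 rest mm [-197.   286.9] z 187.2 rot [-1.7999e+02 -3.0000e-02 -1.0906e+02] Frest xyz [ 0.5  -0.19  0.17] w 60.0
```

View pics/a3.png

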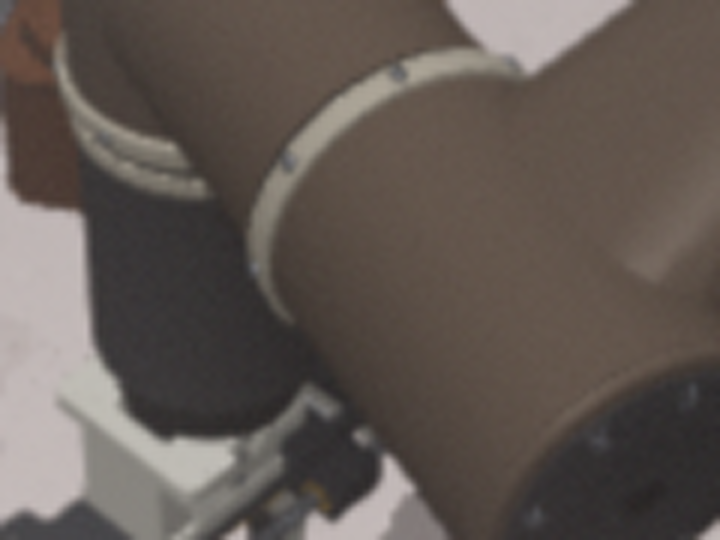

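View pics/a3t.png

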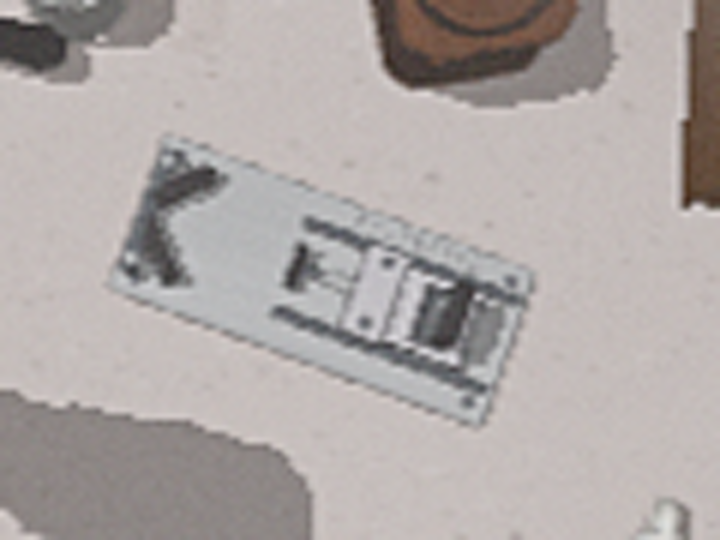

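View pics/a3c.png

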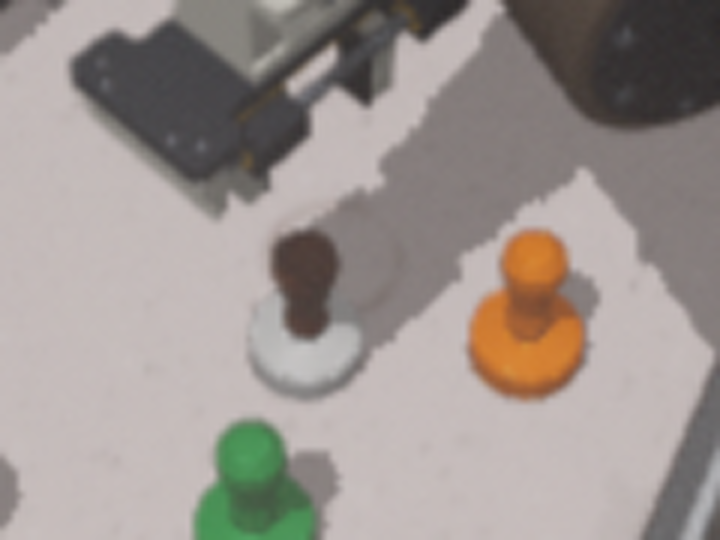

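```bash
python3 - <<'E'
from h import *;import pickle
c,t=pickle.load(open("c3.pkl","rb"))
f=lambda a,b:(230+(a+.5)/6-.5,150+(b+.5)/6-.5)
print("grip",inr(pix2w(t,*f(444,315),.09)))
# V inner apex, pad face, corners
for n,a,b,z in(("padL",284,286,.037),("padtop",298,243,.037),("c1",163,136,.012),("c2",534,270,.012),("c3",484,426,.012),("c4",110,286,.012)):
    print(n,1000*inr(pix2w(t,*f(a,b),z)))
E
```

```text
grip [-0.00432784 -0.06694493]
padL [-15.79527256  29.85127746]
padtop [13.42468149 30.86327651]
c1 [ 52.24753838 136.74675739]
c2 [  53.82247068 -120.81612111]
c3 [ -53.44097182 -124.02149892]
c4 [-52.38540528 135.02565668]
```

>>> {"api": "apply_moves", "payload": {
  "plan": [
    [80,[0,-0.04,0.7],0],
    [80,[0,0,0.8],0],
    [80,[0,0,0.8],0],
    [80,[0,0,0.46],0],
    [80,[0,0,0],0]
  ]
}}

```text
time_s: 7.15
tcp_pos: [0.4698, 0.2898, 0.048]
eef_rot: [179.9, -0.2, -109.3]
contact_force: [0.1, 0.4, 0.8]
gripper_width: 0.0601
```

```bash
python3 - <<'E'
from h import *
from plant import viewer
s=st()
c=viewer.capture("scene")
crop(c,200,210,120,90,6,"a4c");crop(viewer.capture("top"),140,170,120,90,6,"a4t")
E
```

```text
t 7.15 rest mm [-193.3  282.1] z 48.0 rot [ 179.92   -0.23 -109.35] Frest xyz [-0.02  0.39  0.83] w 60.1
```

View pics/a4c.png

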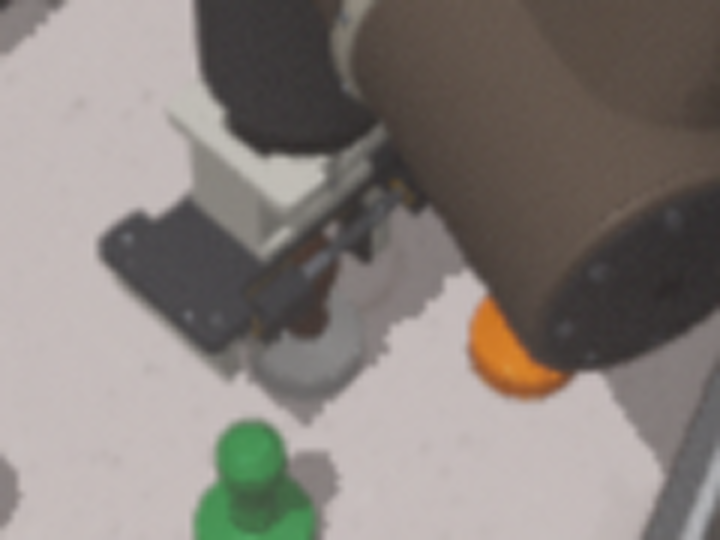

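>>> {"api": "apply_moves", "payload": {
  "plan": [
    [80,[-0.1,0.03,0],0],
    [80,[0,0,0],0],
    [80,[0,0,0],0]
  ]
}}

```text
time_s: 7.62
tcp_pos: [0.4707, 0.2978, 0.0501]
eef_rot: [-180.0, 0.1, -109.2]
contact_force: [-0.3, -0.4, 0.4]
gripper_width: 0.0598
```

```bash
python3 -c "from h import *;st()"
```

```text
t 7.62 rest mm [-195.1  289.9] z 50.1 rot [-1.7998e+02  5.0000e-02 -1.0923e+02] Frest xyz [-0.14 -0.43  0.37] w 59.8
```

View pics/a4t.png

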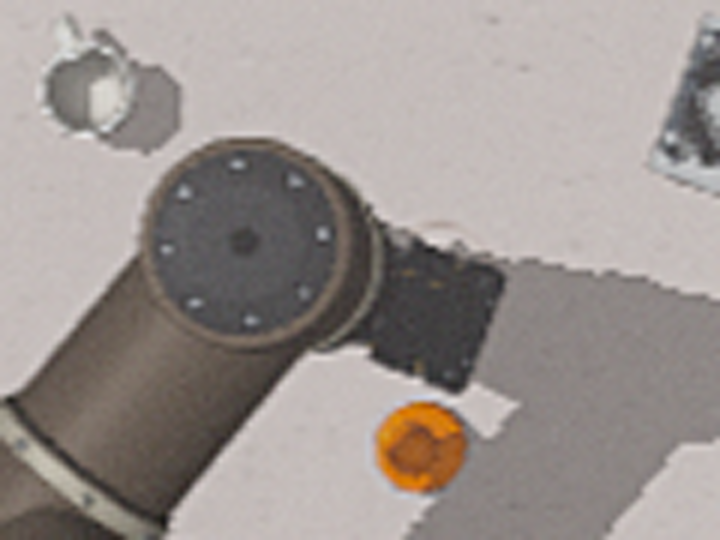

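>>> {"api": "apply_moves", "payload": {
  "plan": [
    [120,[0.05,0,0],0],
    [255,[0,0,0],0],
    [255,[0,0,0],0],
    [255,[0,0,0],0],
    [255,[0,0,0],0]
  ],
  "squeeze": 12
}}

```text
time_s: 8.25
tcp_pos: [0.4697, 0.2949, 0.0496]
eef_rot: [180.0, -0.0, -109.2]
contact_force: [-0.8, -0.4, 1.3]
gripper_width: 0.0314
```

```bash
python3 -c "from h import *;st()"
```

```text
t 8.25 rest mm [-195.1  287. ] z 49.6 rot [ 1.8000e+02 -1.0000e-02 -1.0924e+02] Frest xyz [-0.65 -0.66  1.33] w 31.4
```

>>> {"api": "apply_moves", "payload": {
  "plan": [
    [255,[0,0,-0.2],0],
    [255,[0,0,-0.4],0],
    [255,[0,0,-0.5],0],
    [255,[0,0,-0.4],0],
    [255,[0.3,-0.28,0],0],
    [255,[0.6,-0.56,0],0],
    [255,[0.7,-0.65,0],0],
    [255,[0.7,-0.65,0],0],
    [255,[0.7,-0.65,0],0],
    [255,[0.6,-0.56,0],0],
    [255,[0.4,-0.37,0],0],
    [255,[0.18,-0.18,0],0]
  ]
}}

```text
time_s: 9.75
tcp_pos: [0.5846, 0.0312, 0.1236]
eef_rot: [179.9, -0.1, -109.4]
contact_force: [-0.4, -0.1, -3.2]
gripper_width: 0.0315
```

>>> {"api": "apply_moves", "payload": {
  "plan": [
    [255,[0,0,0],0],
    [255,[0,0,0],0],
    [255,[0,0,0],0]
  ]
}}

```text
time_s: 10.12
tcp_pos: [0.5847, 0.0342, 0.1246]
eef_rot: [180.0, 0.0, -109.2]
contact_force: [-0.4, 0.8, -3.3]
gripper_width: 0.0314
```

```bash
python3 - <<'E'
from h import *
from plant import viewer
s=st()
import pickle
c=viewer.capture("scene");t=viewer.capture("top");pickle.dump((c,t),open("c5.pkl","wb"))
x=[*tog(0,.078),.085];print(w2pix(c,x),w2pix(t,x))
crop(c,195,130,120,90,6,"a5");crop(t,220,140,120,90,6,"a5t")
E
```

```text
t 10.12 rest mm [-0.6 78.7] z 124.6 rot [ 179.99    0.   -109.18] Frest xyz [-0.64  0.63 -3.35] w 31.4
[253.74057105 180.46168252] [267.29180252 187.65429928]
```

View pics/a5.png

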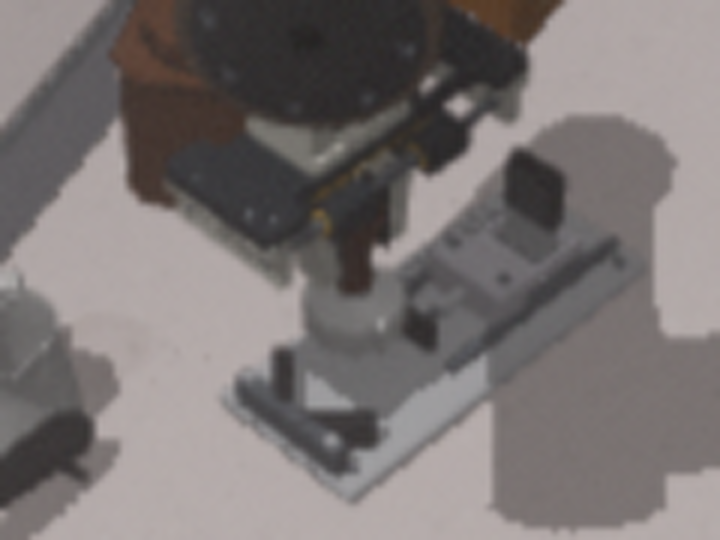

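View pics/a5t.png

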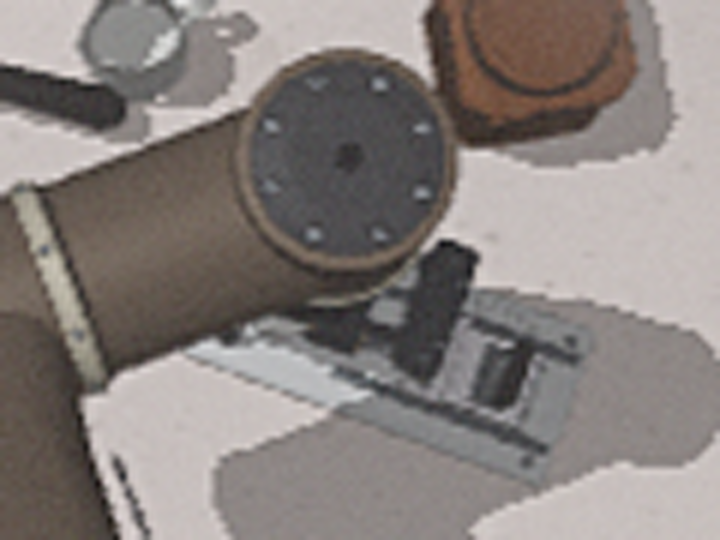

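>>> {"api": "apply_moves", "payload": {
  "plan": [
    [255,[0,0,0.4],0],
    [255,[0,0,0.4],0],
    [255,[0,0,0.25],0],
    [255,[0,0,0.1],0],
    [255,[0,0,0.05],0],
    [255,[0,0,0],0],
    [255,[0,0,0],0]
  ]
}}

```text
time_s: 11.1
tcp_pos: [0.5853, 0.0336, 0.0651]
eef_rot: [-180.0, 0.0, -109.2]
contact_force: [-0.5, 0.0, -3.9]
gripper_width: 0.0314
```

```bash
python3 -c "from h import *;st()"
```

```text
t 11.1 rest mm [ 0.2 78.3] z 65.1 rot [-1.7996e+02  3.0000e-02 -1.0924e+02] Frest xyz [-0.46 -0.14 -3.89] w 31.4
```

>>> {"api": "apply_moves", "payload": {
  "plan": [
    [255,[0,0,0.03],0],
    [255,[0,0,0.03],0],
    [255,[0,0,0],0]
  ]
}}

```text
time_s: 11.48
tcp_pos: [0.5851, 0.0335, 0.0619]
eef_rot: [-180.0, 0.0, -109.2]
contact_force: [-1.4, 0.8, 1.1]
gripper_width: 0.0316
```

>>> {"api": "apply_moves", "payload": {
  "plan": [
    [255,[0,0,0.015],0],
    [255,[0,0,0],0]
  ]
}}

```text
time_s: 11.72
tcp_pos: [0.5854, 0.0335, 0.0618]
eef_rot: [-179.9, 0.0, -109.2]
contact_force: [-2.5, -0.5, 6.3]
gripper_width: 0.0313
```

>>> {"api": "apply_moves", "payload": {
  "plan": [
    [255,[0,0,-0.015],0],
    [150,[0,0,0],0],
    [80,[0,0,0],0],
    [80,[0,0,0],0],
    [80,[0,0,-0.4],0],
    [80,[0,0,-0.9],0],
    [80,[0,0,-0.9],0],
    [80,[0.5,0,-0.2],0],
    [255,[0.9,0,0],0],
    [255,[0.9,0,0],0],
    [255,[0.9,0,0],0]
  ],
  "squeeze": 50
}}

```text
time_s: 13.1
tcp_pos: [0.531, -0.1191, 0.181]
eef_rot: [180.0, -0.0, -109.2]
contact_force: [0.5, -0.3, 0.5]
gripper_width: 0.0357
```

```bash
python3 - <<'E'
from h import *
from plant import viewer
s=st()
import pickle
c=viewer.capture("scene");t=viewer.capture("top");pickle.dump((c,t),open("c6.pkl","wb"))
crop(c,195,130,120,90,6,"a6");crop(t,220,140,120,90,6,"a6t")
E
```

```text
t 13.1 rest mm [ -0.8 -83.8] z 181.0 rot [ 1.7996e+02 -1.0000e-02 -1.0924e+02] Frest xyz [ 0.6  -0.11  0.47] w 35.7
```

View pics/a6.png

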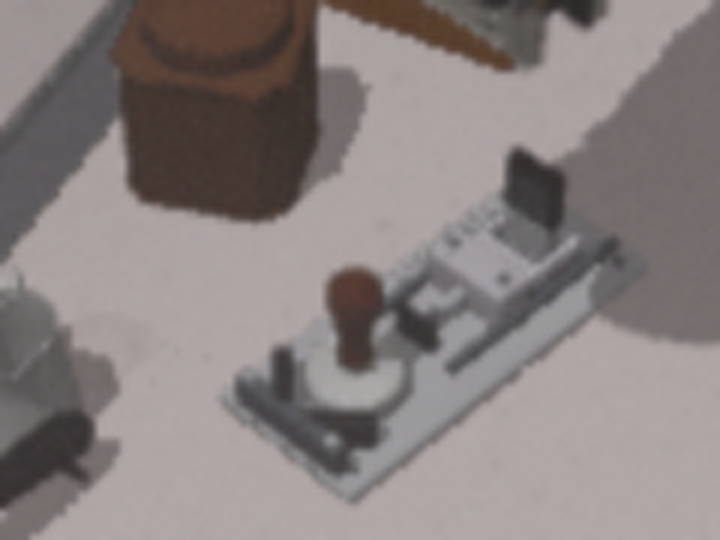

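View pics/a6t.png

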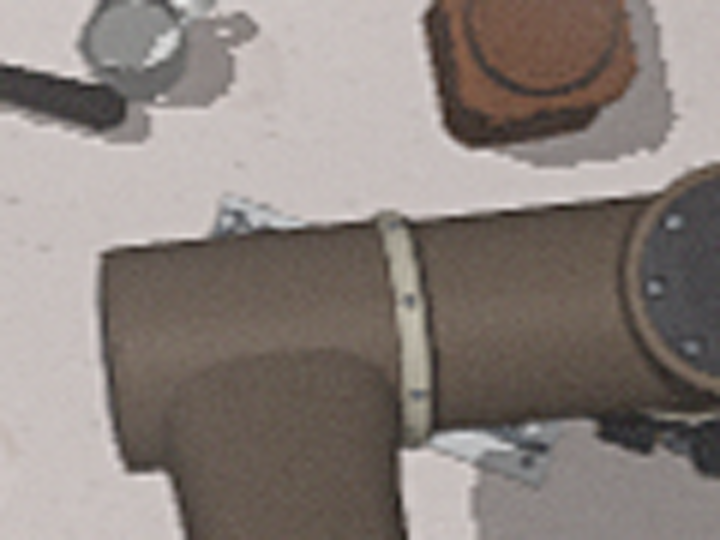

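```bash
python3 - <<'E'
from h import *;import pickle
d=pickle.load(open("c0.pkl","rb"));T,S=d["top"],d["scene"]
k=1.5625
for u,v in((538,290),(672,296),(557,197)):
  for z in(0,.1,.15): print(u,v,z,np.round(1000*inr(pix2w(T,u/k,v/k,z))))
# scene corners: front-bottom-left (437,215), top (440,157)
for u,v,z in((437,215,0),(370,197,0),(440,158,.1),(440,158,.15),(368,150,.15)): print(u,v,z,np.round(1000*inr(pix2w(S,u/k,v/k,z))))
E
```

```text
538 290 0 [ 125. -206.]
538 290 0.1 [ 105. -187.]
538 290 0.15 [  95. -178.]
672 296 0 [ 229. -531.]
672 296 0.1 [ 203. -492.]
672 296 0.15 [ 190. -472.]
557 197 0 [ 370. -174.]
557 197 0.1 [ 335. -157.]
557 197 0.15 [ 317. -148.]
437 215 0 [ 149. -219.]
370 197 0 [ 324. -148.]
440 158 0.1 [ 218. -300.]
440 158 0.15 [ 173. -247.]
368 150 0.15 [ 322. -146.]
```

>>> {"api": "apply_moves", "payload": {
  "plan": [
    [255,[0.6,0,0],0],
    [255,[0,0,0],0],
    [255,[0,0,0.6],0],
    [255,[0,0,0.8],0],
    [255,[0,0,0.6],0],
    [255,[0,0,0.36],0],
    [255,[0,0,0],0],
    [255,[0,0,0],0]
  ]
}}

```text
time_s: 14.2
tcp_pos: [0.5229, -0.1457, 0.0641]
eef_rot: [-180.0, 0.0, -109.2]
contact_force: [0.7, -0.7, -0.2]
gripper_width: 0.0007
```

```bash
python3 - <<'E'
from h import *
from plant import viewer
s=st()
c=viewer.capture("scene")
crop(c,195,130,120,90,6,"a7")
E
```

```text
t 14.2 rest mm [   0.4 -111.5] z 64.1 rot [-179.96    0.   -109.21] Frest xyz [ 0.92 -0.44 -0.16] w 0.7
```

View pics/a7.png

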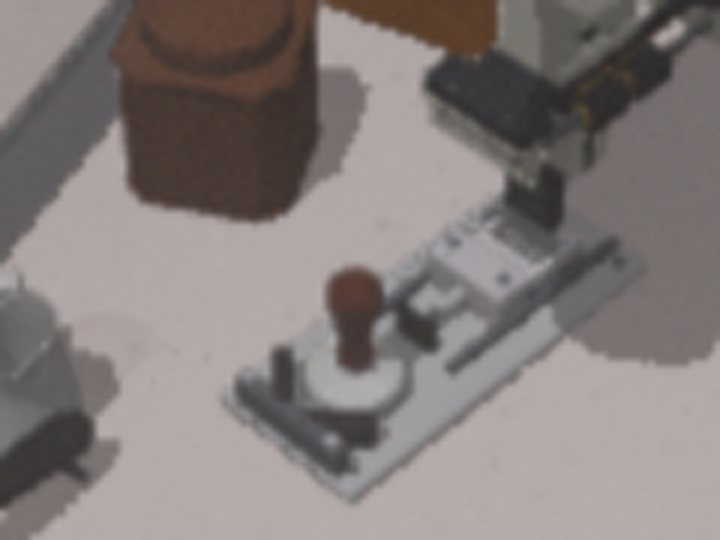

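>>> {"api": "apply_moves", "payload": {
  "plan": [
    [255,[-0.1,0,0],0],
    [255,[-0.1,0,0],0],
    [255,[-0.1,0,0],0],
    [255,[-0.1,0,0],0],
    [255,[-0.06,0,0],0],
    [255,[-0.04,0,0],0],
    [255,[-0.04,0,0],0]
  ]
}}

```text
time_s: 15.12
tcp_pos: [0.531, -0.1212, 0.0637]
eef_rot: [180.0, -0.1, -109.2]
contact_force: [-0.8, -6.4, 2.3]
gripper_width: 0.0004
```

```bash
python3 -c "from h import *;st()"
```

```text
t 15.12 rest mm [ -0.  -85.8] z 63.7 rot [ 1.7999e+02 -7.0000e-02 -1.0924e+02] Frest xyz [ 1.32 -6.29  2.35] w 0.4
```

>>> {"api": "apply_moves", "payload": {
  "plan": [
    [255,[-0.04,0,0],0],
    [255,[-0.04,0,0],0]
  ]
}}

```text
time_s: 15.38
tcp_pos: [0.5323, -0.1176, 0.0637]
eef_rot: [180.0, -0.1, -109.3]
contact_force: [0.0, -7.3, 1.1]
gripper_width: 0.0007
```

```bash
python3 -c "from h import *;st()"
```

```text
t 15.38 rest mm [ -0.  -81.9] z 63.7 rot [ 1.7999e+02 -8.0000e-02 -1.0925e+02] Frest xyz [ 2.44 -6.9   1.06] w 0.7
```

>>> {"api": "apply_moves", "payload": {
  "plan": [
    [255,[-0.04,0,0],0],
    [255,[-0.04,0,0],0],
    [255,[-0.04,0,0],0],
    [255,[-0.02,0,0],0]
  ]
}}

```text
time_s: 15.88
tcp_pos: [0.5346, -0.111, 0.0637]
eef_rot: [180.0, -0.1, -109.2]
contact_force: [0.2, -6.8, 1.4]
gripper_width: 0.0005
```

```bash
python3 -c "from h import *;st()"
```

```text
t 15.88 rest mm [  0.  -74.9] z 63.7 rot [ 1.7999e+02 -7.0000e-02 -1.0925e+02] Frest xyz [ 2.39 -6.35  1.35] w 0.5
```

>>> {"api": "apply_moves", "payload": {
  "plan": [
    [255,[-0.02,0,0],0],
    [255,[-0.02,0,0],0]
  ]
}}

```text
time_s: 16.12
tcp_pos: [0.5353, -0.1091, 0.0637]
eef_rot: [180.0, -0.1, -109.3]
contact_force: [-0.9, -6.6, 2.6]
gripper_width: 0.0001
```

```bash
python3 -c "from h import *;st()"
```

```text
t 16.12 rest mm [  0.  -72.9] z 63.7 rot [ 1.7999e+02 -8.0000e-02 -1.0925e+02] Frest xyz [ 1.33 -6.57  2.55] w 0.1
```

>>> {"api": "apply_moves", "payload": {
  "plan": [
    [255,[-0.02,0,0],0],
    [255,[-0.02,0,0],0]
  ]
}}

```text
time_s: 16.38
tcp_pos: [0.536, -0.1072, 0.0637]
eef_rot: [180.0, -0.1, -109.2]
contact_force: [-0.8, -7.3, 2.1]
gripper_width: 0.0006
```

```bash
python3 -c "from h import *;st()"
```

```text
t 16.38 rest mm [  0.  -70.9] z 63.7 rot [ 1.7999e+02 -8.0000e-02 -1.0925e+02] Frest xyz [ 1.6  -7.13  2.08] w 0.6
```

>>> {"api": "apply_moves", "payload": {
  "plan": [
    [255,[-0.02,0,0],0],
    [255,[-0.01,0,0],0]
  ]
}}

```text
time_s: 16.62
tcp_pos: [0.5365, -0.1058, 0.0637]
eef_rot: [180.0, -0.1, -109.2]
contact_force: [0.2, -8.1, 2.6]
gripper_width: 0.0005
```

>>> {"api": "apply_moves", "payload": {
  "plan": [
    [255,[-0.01,0,0],0],
    [255,[-0.01,0,0],0]
  ]
}}

```text
time_s: 16.88
tcp_pos: [0.5368, -0.1049, 0.0637]
eef_rot: [180.0, -0.1, -109.2]
contact_force: [-0.3, -7.5, 2.4]
gripper_width: 0.0004
```

>>> {"api": "apply_moves", "payload": {
  "plan": [
    [255,[-0.01,0,0],0],
    [255,[-0.01,0,0],0]
  ]
}}

```text
time_s: 17.12
tcp_pos: [0.537, -0.1042, 0.0637]
eef_rot: [180.0, -0.1, -109.2]
contact_force: [0.5, -8.6, 1.8]
gripper_width: 0.0006
```

```bash
python3 -c "from h import *;st()"
```

```text
t 17.12 rest mm [  0.  -67.7] z 63.7 rot [ 1.7998e+02 -1.0000e-01 -1.0925e+02] Frest xyz [ 3.32 -7.96  1.77] w 0.6
```

>>> {"api": "apply_moves", "payload": {
  "plan": [
    [255,[-0.01,0,0],0],
    [255,[-0.01,0,0],0]
  ]
}}

```text
time_s: 17.38
tcp_pos: [0.5373, -0.1034, 0.0637]
eef_rot: [180.0, -0.1, -109.3]
contact_force: [0.3, -8.8, 2.5]
gripper_width: 0.0003
```

>>> {"api": "apply_moves", "payload": {
  "plan": [
    [255,[-0.01,0,0],0],
    [255,[-0.01,0,0],0]
  ]
}}

```text
time_s: 17.62
tcp_pos: [0.5376, -0.1025, 0.0637]
eef_rot: [180.0, -0.1, -109.3]
contact_force: [-1.4, -9.2, 1.9]
gripper_width: 0.0002
```

```bash
python3 - <<'E'
from h import *
from plant import viewer
s=st()
c=viewer.capture("scene")
crop(c,195,160,80,60,9,"a8")
E
```

```text
t 17.62 rest mm [ -0.  -65.9] z 63.7 rot [ 1.7998e+02 -1.1000e-01 -1.0925e+02] Frest xyz [ 1.73 -9.19  1.91] w 0.2
```

View pics/a8.png

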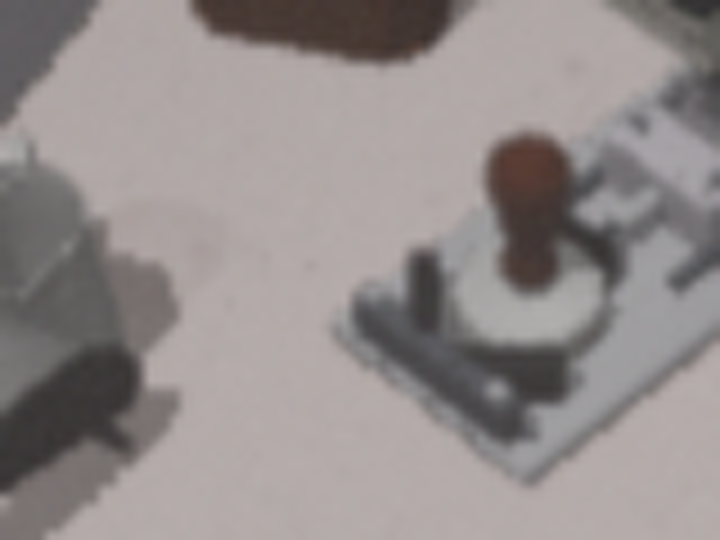

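>>> {"api": "apply_moves", "payload": {
  "plan": [
    [255,[-0.01,0,0],0],
    [255,[-0.01,0,0],0]
  ]
}}

```text
time_s: 17.92
tcp_pos: [0.5379, -0.1015, 0.0637]
eef_rot: [180.0, -0.1, -109.3]
contact_force: [-0.5, -10.0, 2.7]
gripper_width: 0.0005
```

>>> {"api": "apply_moves", "payload": {
  "plan": [
    [255,[-0.01,0,0],0],
    [255,[-0.01,0,0],0]
  ]
}}

```text
time_s: 18.18
tcp_pos: [0.5383, -0.1006, 0.0637]
eef_rot: [180.0, -0.1, -109.3]
contact_force: [-0.5, -9.7, 2.7]
gripper_width: 0.0002
```

>>> {"api": "apply_moves", "payload": {
  "plan": [
    [255,[-0.01,0,0],0],
    [255,[-0.01,0,0],0]
  ]
}}

```text
time_s: 18.42
tcp_pos: [0.5386, -0.0996, 0.0637]
eef_rot: [180.0, -0.1, -109.3]
contact_force: [-0.2, -10.1, 1.5]
gripper_width: 0.0001
```

```bash
python3 -c "from h import *;st()"
```

```text
t 18.43 rest mm [ -0.  -62.9] z 63.7 rot [ 1.7998e+02 -1.1000e-01 -1.0926e+02] Frest xyz [ 3.13 -9.57  1.47] w 0.1
```

>>> {"api": "apply_moves", "payload": {
  "plan": [
    [255,[-0.01,0,0],0],
    [255,[-0.01,0,0],0]
  ]
}}

```text
time_s: 18.68
tcp_pos: [0.5389, -0.0987, 0.0637]
eef_rot: [180.0, -0.1, -109.3]
contact_force: [0.3, -9.6, 3.2]
gripper_width: 0.0003
```

>>> {"api": "apply_moves", "payload": {
  "plan": [
    [255,[-0.005,0,0],0],
    [255,[-0.005,0,0],0]
  ]
}}

```text
time_s: 18.92
tcp_pos: [0.5391, -0.0983, 0.0637]
eef_rot: [180.0, -0.1, -109.3]
contact_force: [-0.2, -10.6, 1.8]
gripper_width: 0.0006
```

>>> {"api": "apply_moves", "payload": {
  "plan": [
    [255,[-0.005,0,0],0],
    [255,[-0.005,0,0],0]
  ]
}}

```text
time_s: 19.18
tcp_pos: [0.5392, -0.098, 0.0637]
eef_rot: [180.0, -0.1, -109.3]
contact_force: [-1.2, -12.1, 1.6]
gripper_width: 0.0003
```

```bash
python3 -c "from h import *;st()"
```

```text
t 19.18 rest mm [ -0.  -61.1] z 63.7 rot [ 1.7997e+02 -1.2000e-01 -1.0925e+02] Frest xyz [  2.82 -11.81   1.63] w 0.3
```

```bash
python3 - <<'E'
from h import *
from plant import viewer
import pickle
s=st()
c=viewer.capture("scene");st();t=viewer.capture("top");st();viewer.capture("top");st()
pickle.dump((c,t),open("c9.pkl","wb"))
pts=[[*tog(.029*np.cos(a),.085+.029*np.sin(a)),.022] for a in np.arange(0,6.28,.4)]
crop(c,205,170,60,45,13,"a9");crop(c,205,170,60,45,13,"a9m",pts);crop(t,220,140,120,90,6,"a9t")
E
```

```text
t 19.18 rest mm [ -0.  -61.1] z 63.7 rot [ 1.7997e+02 -1.2000e-01 -1.0925e+02] Frest xyz [  2.82 -11.81   1.63] w 0.3
t 19.23 rest mm [ -0.  -61.1] z 63.7 rot [ 1.7998e+02 -1.2000e-01 -1.0925e+02] Frest xyz [  2.82 -10.45   2.83] w 0.3
t 19.27 rest mm [ -0.  -61.1] z 63.7 rot [ 1.7998e+02 -1.2000e-01 -1.0925e+02] Frest xyz [ 3.5  -9.67  2.78] w 0.5
t 19.32 rest mm [  0.  -61.1] z 63.7 rot [ 1.7998e+02 -1.2000e-01 -1.0925e+02] Frest xyz [  2.76 -10.96   2.62] w 0.3
```

View pics/a9.png

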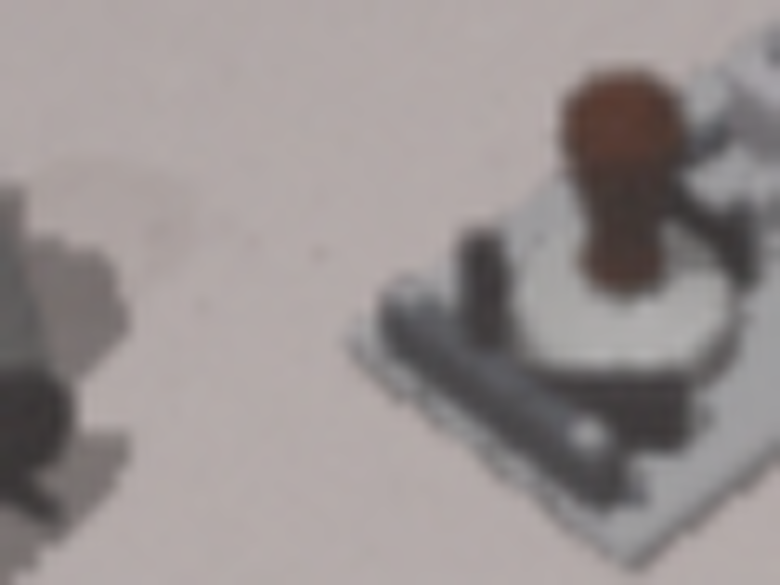

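View pics/a9m.png

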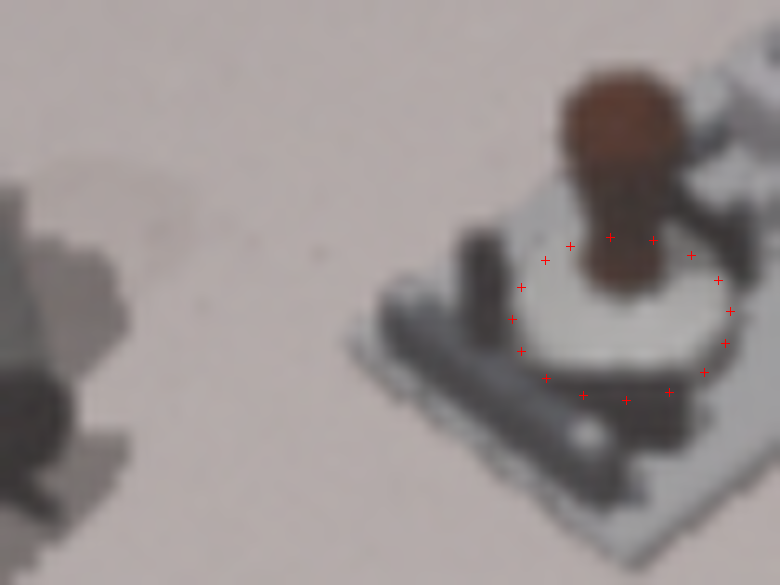

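View pics/a9t.png

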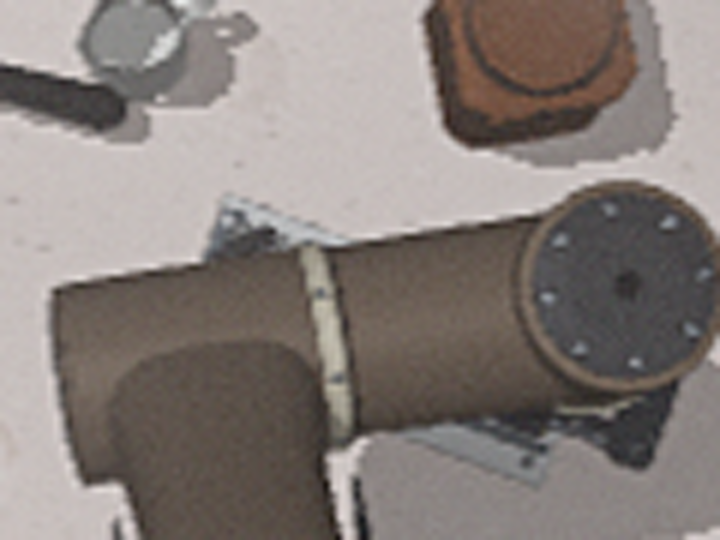

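```bash
cat > m.py <<'E'
from h import *
from plant import get_state,viewer
F=[];Y=[]
for k in range(5):
    s=get_state();f=s["contact_force"];c,q=np.cos(p0[2]),np.sin(p0[2])
    F.append(-q*f[0]+c*f[1]);Y.append(1000*inr(s["tcp_pos"])[1])
    if k<4: viewer.capture("scene")
print(round(s["time_s"],2),"F",np.round(np.mean(F),2),"Y",np.round(Y,3))
E
python3 m.py
```

```text
19.52 F -10.37 Y [-61.087 -61.087 -61.098 -61.099 -61.102]
```

>>> {"api": "apply_moves", "payload": {
  "plan": [
    [255,[-0.005,0,0],0],
    [255,[0,0,0],0]
  ]
}}

```text
time_s: 19.77
tcp_pos: [0.5392, -0.0978, 0.0637]
eef_rot: [180.0, -0.1, -109.3]
contact_force: [-0.0, -11.7, 1.5]
gripper_width: 0.0004
```

```bash
python3 m.py
```

```text
19.98 F -10.99 Y [-60.923 -60.933 -60.896 -60.921 -60.931]
```

>>> {"api": "apply_moves", "payload": {
  "plan": [
    [255,[-0.005,0,0],0],
    [255,[0,0,0],0]
  ]
}}

```text
time_s: 20.23
tcp_pos: [0.5393, -0.0976, 0.0637]
eef_rot: [180.0, -0.1, -109.3]
contact_force: [0.6, -11.7, 1.2]
gripper_width: 0.0006
```

```bash
python3 m.py
```

```text
20.43 F -11.36 Y [-60.763 -60.736 -60.751 -60.763 -60.744]
```

The pad load estimate is about 4.8 N: 11.36 N measured minus 6.65 N sliding baseline, and the command lag gives 4.9 N. I'll back away and check the centring in the top view.

>>> {"api": "apply_moves", "payload": {
  "plan": [
    [255,[0.2,0,0],0],
    [255,[0.3,0,0],0],
    [255,[0,0,0],0],
    [255,[0,0,-0.6],0],
    [255,[0,0,-0.9],0],
    [255,[0.3,0.6,-0.6],0],
    [255,[0.5,0.9,0],0],
    [255,[0.5,0.9,0],0],
    [255,[0.5,0.5,0],0],
    [255,[0,0,0],0]
  ]
}}

```text
time_s: 21.68
tcp_pos: [0.363, -0.1571, 0.1689]
eef_rot: [-179.9, 0.1, -109.3]
contact_force: [0.7, -0.3, -1.0]
gripper_width: 0.0003
```

```bash
python3 - <<'E'
from h import *
from plant import viewer
import pickle
s=st()
c=viewer.capture("scene");t=viewer.capture("top")
pickle.dump((c,t),open("c10.pkl","wb"))
crop(c,205,150,70,60,11,"b1");crop(t,240,160,90,65,8,"b1t")
E
```

```text
t 21.68 rest mm [-146.8 -175. ] z 168.9 rot [-1.7995e+02  6.0000e-02 -1.0930e+02] Frest xyz [ 0.77 -0.08 -1.02] w 0.3
```

View pics/b1.png

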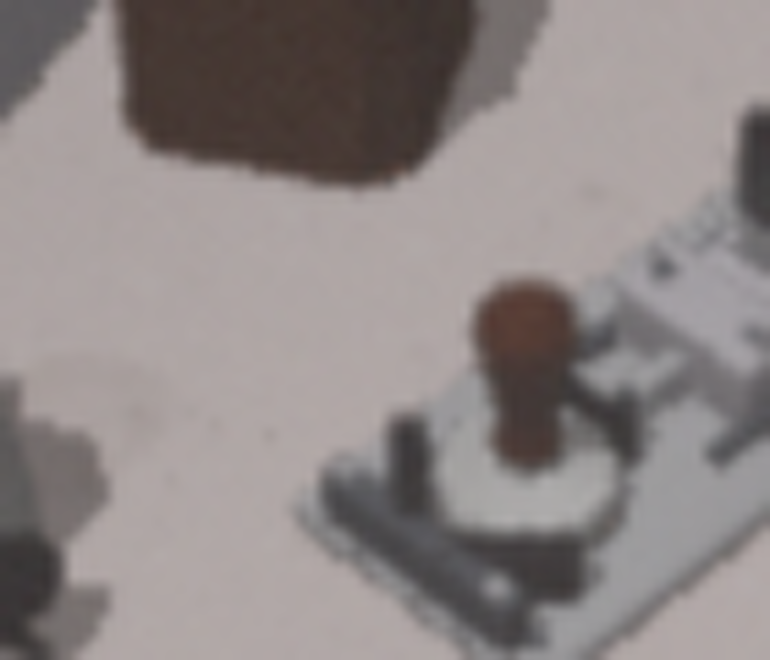

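View pics/b1t.png

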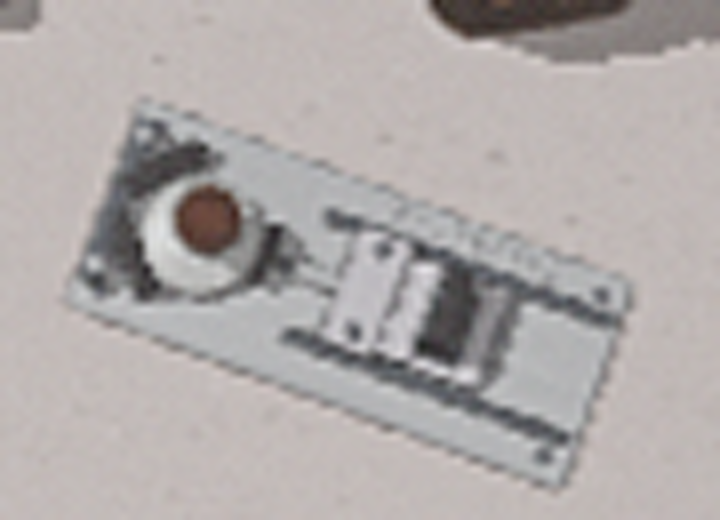

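```bash
python3 - <<'E'
from h import *;import pickle
c,t=pickle.load(open("c10.pkl","rb"))
d=pickle.load(open("c0.pkl","rb"))["top"]
f=lambda a,b:(240+(a+.5)/8-.5,160+(b+.5)/8-.5)
print("knob",1000*inr(pix2w(t,*f(209,219),.012+.085)))
g=lambda a,b:(205+(a+.5)/11-.5,150+(b+.5)/11-.5)
print("knob S",1000*inr(pix2w(c,*g(526,325),.012+.085)))
for n,a,b in(("c1",140,102),("c2",633,283),("c3",560,488),("c4",68,302)): print(n,1000*inr(pix2w(t,*f(a,b),.012)))
def mk(cam,u0,v0,w,h,s,name,dx=0,dy=0):
    pts=[[*tog(dx+.029*np.cos(a),.085+dy+.029*np.sin(a)),.030] for a in np.arange(0,6.28,.3)]
    # V faces through circle tangent at 45deg: lines at z .036
    for sg in(1,-1):
        for k in np.linspace(-.02,.015,8):
            pts.append([*tog(sg*(.0205+k),.085+.0205-k),.036])
    crop(cam,u0,v0,w,h,s,name,pts)
mk(t,240,160,50,50,14,"b2t");mk(c,215,170,50,45,14,"b2")
mk(d,240,160,50,50,14,"b2d")
E
```

```text
knob [-1.11233174 84.66512265]
knob S [-0.32575269 84.73269186]
c1 [ 52.4432761  135.50952641]
c2 [  52.64937488 -121.66105058]
c3 [ -54.29601864 -121.48117915]
c4 [-52.41697833 134.40655786]
```

View pics/b2t.png

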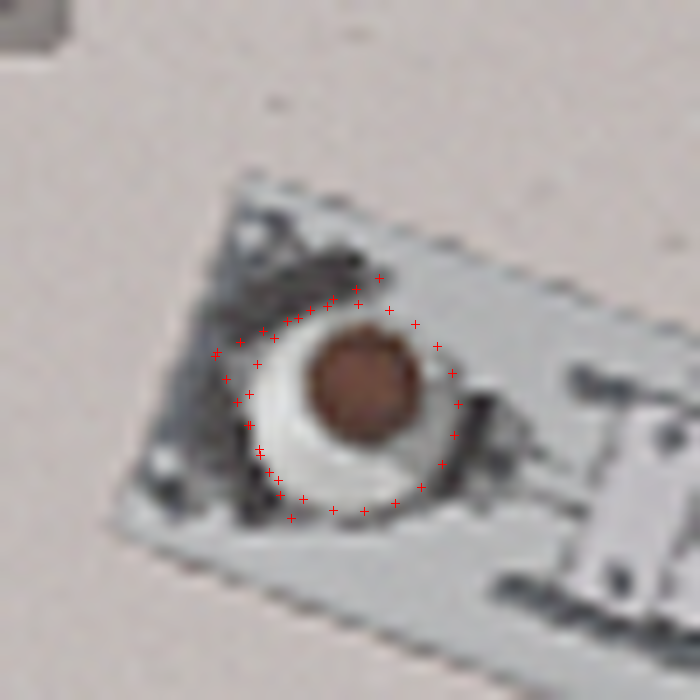

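View pics/b2d.png

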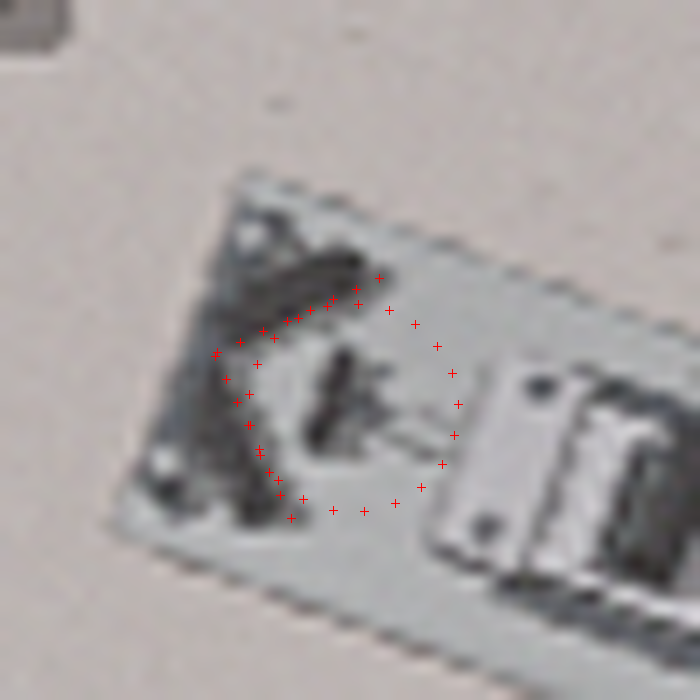

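View pics/b2.png

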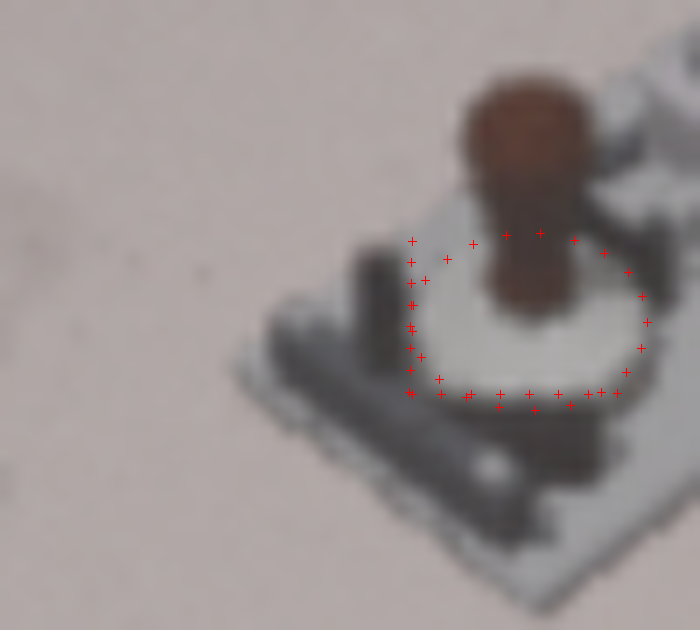

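```bash
python3 - <<'E'
from h import *;import pickle
from scipy.ndimage import shift
c0=pickle.load(open("c0.pkl","rb"));c6,_=pickle.load(open("c6.pkl","rb"));c9,_=pickle.load(open("c9.pkl","rb"));c10,t10=pickle.load(open("c10.pkl","rb"))
def knob(cam,u0,v0,w,h):
    i=cam["frame"][v0:v0+h,u0:u0+w].astype(float)
    m=np.clip(i[...,2]-i[...,0]-12,0,25)   # redness
    v,u=np.mgrid[v0:v0+h,u0:u0+w]
    return (m*u).sum()/m.sum(),(m*v).sum()/m.sum(),m.sum()
def tmpl(a,b,box):
    u0,v0,w,h=box
    A=np.float32(cv2.cvtColor(a["frame"],cv2.COLOR_BGR2GRAY))
    B=np.float32(cv2.cvtColor(b["frame"],cv2.COLOR_BGR2GRAY))
    T=A[v0:v0+h,u0:u0+w]; W=np.eye(2,3,dtype=np.float32)
    best=None
    r=cv2.matchTemplate(B[v0-8:v0+h+8,u0-12:u0+w+8],T,cv2.TM_CCOEFF_NORMED);_,mx,_,l=cv2.minMaxLoc(r)
    y,x=l[1],l[0]
    g=lambda p,q,s:.5*(p-s)/(p-2*q+s)
    return x-12+g(r[y,x-1],r[y,x],r[y,x+1]),y-8+g(r[y-1,x],r[y,x],r[y+1,x]),mx
# knob in c6 at crop a6 (355,295)/6+(195,130)
for cam,n,uv in((c6,"c6",(195+355/6,130+293/6)),(c9,"c9",(205+622/13,170+125/13)),(c10,"c10",(205+526/11,150+325/11))):
    u,v=map(int,uv); k=knob(cam,u-7,v-6,15,11); print(n,np.round(k,2),1000*inr(pix2w(cam,k[0],k[1],.097)))
k=(195+355/6,130+293/6)
for b in(c9,c10):
    print(tmpl(c6,b,(int(k[0])-6,int(k[1])-5,13,13)))
u,v=1*(240+209/8),160+219/8
kk=knob(t10,int(u)-6,int(v)-6,13,13);print("top",kk,1000*inr(pix2w(t10,kk[0],kk[1],.1)))
# baseline knobs at start
kt=(160+293/8,200+140/8);kk=knob(c0["top"],int(kt[0])-6,int(kt[1])-6,13,13);print("top0",kk,1000*inr(pix2w(c0["top"],kk[0],kk[1],.088)))
ks=(228+181/8,238+115/8);kk=knob(c0["scene"],int(ks[0])-7,int(ks[1])-6,15,11);print("sc0",kk,1000*inr(pix2w(c0["scene"],kk[0],kk[1],.085)))
E
```

```text
c6 [253.29 178.01 914.  ] [ 0.97393523 79.07024616]
c9 [ 252.11  178.91 1001.  ] [ 0.86901703 84.72274804]
c10 [252.02 178.95 898.  ] [ 0.94544377 85.05675245]
(np.float32(-1.1402763), np.float32(0.73582625), 0.9269348382949829)
(np.float32(-1.2458682), np.float32(0.73892313), 0.9239410161972046)
top (np.float64(265.4533702677747), np.float64(186.76269621421977), np.float64(1083.0)) [-1.19142241 85.73033126]
top0 (np.float64(195.82217782217782), np.float64(216.91508491508492), np.float64(1001.0)) [-194.7371429   288.45595337]
sc0 (np.float64(249.8249581239531), np.float64(252.52596314907873), np.float64(1194.0)) [-192.30785134  287.38336317]
```

```bash
python3 -c "
from h import *;st()
from plant import close_job;print(close_job())"
```

```text
t 21.77 rest mm [-144.8 -173.8] z 169.0 rot [-1.7992e+02  4.0000e-02 -1.0926e+02] Frest xyz [ 1.2   0.45 -0.68] w 0.2
the job is handed in; nothing more can be done
None
```

I opened the jaw to its stop by the grip, stood the tamper about 7 mm in front of the V and released it. I then closed the jaw with shut fingers pushing only on the grip's opening-side face. The job was handed in at 21.8 s, with the arm clear of everything.

- **Pad force:** about 4.8 N.
  - Pushing the jaw alone took about 6.65 N and sliding the tamper about 9.4 N. Once the tamper stopped in the V, the force rose at roughly the pad's spring rate.
  - I stopped at about 11.4 N, which puts about 4.7 N on the pad. The arm's lag behind its commanded position gave 4.9 N. Single force readings scatter by nearly 1 N, so these are averages.
- **Grip:** the last push was in the closing direction and I backed straight off, so the grip should rest on the closing side of its play. I did not measure its play directly afterwards.
- **Seating:** the tamper stands upright and moved about 6 mm straight in, with no measurable sideways shift. The cameras put its axis at rest y 85.1 to 85.7 mm.
- **Disagreement:** for the sideways position, the scene camera reads x = +0.9 mm and the top camera −1.2 mm. They average near zero, so contact on both V faces is likely, but the pictures cannot confirm it below about 1 mm.
- **Other objects:** nothing touched the cups, jug, tin or portafilter as far as I could tell. I did not re-measure their positions at the end.

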